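# Make up two jam gift trays

## Task

Make up the two gift trays from the stock standing loose on the packing bench. The three-cell tray gets the cracker box in its middle cell, with the large round jar in one end cell and the mini jar in the other (either way round); the two-cell tray gets the tall slim jar and the six-sided jar, one in each cell, either way round. Keep everything upright all the way and leave each thing standing on the floor of its cell.

Things in the scene. Friction and masses are not known exactly. Their poses are not given: they have to be found in the camera images.
- big_jar_center (a point): Large round jar: amber-yellow jam in glass with a white paper band and a black screw lid. Diameter 56 mm (the widest round jar), 66 mm tall, about 220 g. Not one of the jars in the pile at the far left of the bench. Point: on its axis, half-way up (33 mm above its underside); z up.
- mini_jar_center (a point): Mini jar, the smallest and lowest: amber-yellow jam in glass with a white paper band and a black screw lid. Round, diameter 44 mm, 46 mm tall, about 90 g. Point: on its axis, half-way up (23 mm above its underside); z up.
- tall_jar_center (a point): Tall slim jar: amber-yellow jam in glass with a white paper band and a black screw lid. Round, diameter 46 mm, 88 mm tall, the tallest of the stock, about 200 g. Point: on its axis, half-way up (44 mm above its underside); z up.
- hex_jar_center (a point): Six-sided jar: amber-yellow jam in hexagonal glass, no paper band, round black lid. The glass is 50 mm across the flats (58 mm across the corners) from 0 to 44 mm height; the lid is 46 mm in diameter, from 46 to 60 mm height; about 180 g. Point: on its axis, half-way up (30 mm above its underside); z up, x at right angles to one pair of flat sides (the other pairs at 60 and 120 degrees to it).
- cracker_box_center (a point): Cracker box: upright closed kraft-cardboard box with a pale band round it, 36 mm (along its x) by 52 mm (along its y) by 70 mm tall, rigid, about 80 g. Point: its centre, half-way up (35 mm above its underside); z up.
- tray_three: Kraft-cardboard gift tray, firmly fixed to the bench, an open shallow tray with a row of three square cells, each 74 mm by 74 mm inside. Origin: centre of the underside, on the bench; z up. The floor is 3 mm thick; walls and dividers are 4 mm thick and their tops are 14 mm above the bench. The row of cells runs along the tray's y axis; outside size 238 mm along y, 82 mm along x. Cell centres lie at x = 0 and y = -78, 0 and +78 mm.
- tray_two: Kraft-cardboard gift tray, firmly fixed to the bench, an open shallow tray with a row of two square cells, each 74 mm by 74 mm inside. Origin: centre of the underside, on the bench; z up. The floor is 3 mm thick; walls and dividers are 4 mm thick and their tops are 14 mm above the bench. The row of cells runs along the tray's y axis; outside size 160 mm along y, 82 mm along x. Cell centres lie at x = 0 and y = -39 and +39 mm.
Things that resemble listed ones, but are neither listed nor needed, are in the scene too. Leave any purple or turquoise look-alike of the part that bears mini_jar_center alone. Leave any green look-alike of the tray_two alone.

How it is judged:
At the end, for the whole second after the job is handed in: Box in the middle cell, large round and mini jars in the end cells of the three-cell tray; tall and six-sided jars in the two-cell tray: each within 20 mm of its cell's centre along both tray axes, on the tray floor within 4 mm, upright within 0.1 rad, at rest (x of cracker_box_center in the frame of tray_three between -0.02 and 0.02 m and y of cracker_box_center in the frame of tray_three between -0.02 and 0.02 m and (((x of big_jar_center in the frame of tray_three between -0.02 and 0.02 m and y of big_jar_center in the frame of tray_three between 0.058 and 0.098 m) and (x of mini_jar_center in the frame of tray_three between -0.02 and 0.02 m and y of mini_jar_center in the frame of tray_three between -0.098 and -0.058 m)) or ((x of big_jar_center in the frame of tray_three between -0.02 and 0.02 m and y of big_jar_center in the frame of tray_three between -0.098 and -0.058 m) and (x of mini_jar_center in the frame of tray_three between -0.02 and 0.02 m and y of mini_jar_center in the frame of tray_three between 0.058 and 0.098 m))) and (((x of tall_jar_center in the frame of tray_two between -0.02 and 0.02 m and y of tall_jar_center in the frame of tray_two between 0.019 and 0.059 m) and (x of hex_jar_center in the frame of tray_two between -0.02 and 0.02 m and y of hex_jar_center in the frame of tray_two between -0.059 and -0.019 m)) or ((x of tall_jar_center in the frame of tray_two between -0.02 and 0.02 m and y of tall_jar_center in the frame of tray_two between -0.059 and -0.019 m) and (x of hex_jar_center in the frame of tray_two between -0.02 and 0.02 m and y of hex_jar_center in the frame of tray_two between 0.019 and 0.059 m))) and z of big_jar_center in the frame of tray_three between 0.032 and 0.04 m and angle between each of big_jar_center, mini_jar_center, tall_jar_center, hex_jar_center, cracker_box_center's own z axis and vertical below 0.1 rad and linear speed of each of big_jar, mini_jar, tall_jar, hex_jar, cracker_box below 0.02 m/s and angular speed of each of big_jar, mini_jar, tall_jar, hex_jar, cracker_box below 0.2 rad/s and z of mini_jar_center in the frame of tray_three between 0.022 and 0.03 m and z of tall_jar_center in the frame of tray_two between 0.043 and 0.051 m and z of hex_jar_center in the frame of tray_two between 0.029 and 0.037 m and z of cracker_box_center in the frame of tray_three between 0.034 and 0.042 m); the robot touches nothing.
It fails at once if one of the jars or the cracker box is tipped over (more than 0.6 rad from upright) (angle between any of big_jar_center, mini_jar_center, tall_jar_center, hex_jar_center, cracker_box_center's own z axis and vertical above 0.6 rad).
It also fails if it takes over 128 s, if anything falls off the work surface, if the arm or the gripper's body presses on something with over 40 N, if the wrist force passes 120 N, or if a joint passes its speed limit or range.

## Robot

A 6-joint arm with a two-finger parallel gripper is mounted at the origin on the work surface. World frame = base frame: x ahead of the robot, y to its left, z up, the work surface at z = 0. Lengths are in m, angles in rad, forces in N, time in s.
With the tool pointing down it reaches from about 0.225 to 0.875 m from the base axis. Payload 3.4 kg.
Tool frame: the origin (TCP) lies between the finger pads; the fingertips stand 8 mm ahead of it and the grasp point (between the pads) lies 11 mm behind it; z points along the fingers, y is the line along which they close (so a half turn about z gives the same grasp; the last joint's range is limited). The gripper opens to 85 mm and grips with 20 to 120 N. Pads are 22 mm wide; open, the fingers measure 114 mm over their backs; the gripper's body (76 mm by 85 mm) begins 54 mm behind the grasp point. The pads swing forward as they close: fully open they stand 13 mm farther back than shut.
Start: joints at [1.117, 0.276, 1.505, -0, 1.361, -0.121], TCP at [0.188, 0.543, 0.239] pointing down, gripper open.
Joint ranges: [-2.89, 2.89], [-0.75, 2.08], [0.22, 2.7], [-1.18, 4.32], [0.11, 2.71], [-2.7, 2.7]. Speed limits (rad/s): [2.57, 2.57, 3.14, 3.14, 3.14, 3.14].

## Interface

Orientations are given as a unit quaternion [w, x, y, z].
In Python, from rig import manip gives the robot as it stands.
- The arm moves only by the tool move_arm, never from a script. Its argument "deltas" is a list that holds one entry, the list of rows, each a list of 5 numbers: the shift along the tool's x, y, z normalised to -1 to 1, where 1 is 80 cm, then the turn about the tool's z normalised to -1 to 1, where 1 is 120 degrees, then the closure, from -1 (fully open) to 1 (shut). In form: [[[tx, ty, tz, twist, grip], ...]]. A call has 1 to 12 rows; each row is the pose to reach, as a shift and turn from the pose commanded when the call began, along the tool's axes at that moment; what a row does not reach only later rows make up. A row lasts 1/10 s, in which the tool goes at most 50 mm and 8.59 degrees, less where a joint would pass 70% of its speed; a pose out of reach is approached as far as the arm can. A call with a number of a shift or a turn outside -1 to 1 is refused whole. A call with a gripper value outside its range is refused whole. The fingers move at their own pace and stop on an object; "squeeze" is the grip in N (left out, the last holds). Time passes only in rows, so rows that repeat a pose let the fingers close. It gives the time, the measured TCP pose, the force, the opening and the grip force at its end, in the units of the state.
- manip.get_state(): the state, without advancing time (a new reading comes with each control period).
- manip.get_image(name): name is "side" or "top"; returns the picture (480x640x3 uint8, red, green, blue); there is no depth.
- manip.camera_params(name): a dict with "fx", "fy", "cx", "cy" (pixels), "dist" ([k1, k2, p1, p2, k3] as OpenCV has them; the pictures are not rectified), "R" (3x3) and "t" (3): a world point X has camera coordinates R X + t. Camera axes: x right, y down, z forward; pixel columns grow to the right and rows downward; lengths in m; the calibration is good to about 2 mm. A picture is of the moment at which its call begins. camera_params takes no time and is no camera call.
- manip.sign_off(): hands the job in; it is judged then, once.
The state is a dict: "clock": time; "qpos": joint angles; "qd": joint speeds; "effort": joint torques, N m; "position": TCP position; "ee_rot": TCP orientation; "contact_force": force on the tool from outside, world axes, zero at the start; "moment": the same for the moment, N m; "width": finger opening in m; "gripper_force": force on a finger pad.
Only numpy, scipy, OpenCV 4.12 (cv2) and the standard library are available. Lean on these libraries where they do the work, as an engineer would, in place of code of your own. Each camera call takes 0.05 s, during which the arm holds its last target. There are 200 camera calls.

## Working session

There is one attempt and no reset: what is moved stays moved. The work goes in short steps, Python scripts to look and compute and a tool call to move; the robot and the scene stay as the last step left them, time stands still between calls to the robot, and variables do not carry over. Pictures are saved under pics/ and viewed, at most 14 in all, crops included, and the job is handed in when it is done.

Besides the shell and the picture viewer there is one more tool, called after ">>>" by a JSON object that holds its "method" and its "body". move_arm: Moves the arm, as the interface text tells. Scaled input: -1 to 1 covers 80 cm each way for a shift and 120 degrees each way for a turn. Its arguments: {"type":"object","properties":{"deltas":{"type":"array","items":{"type":"array","items":{"type":"array","items":{"type":"number","minimum":-1,"maximum":1}}}},"squeeze":{"type":"number"}},"required":["deltas"]}

```bash
mkdir -p pics; python3 - <<'E'
from rig import manip
import cv2
for n in("top","side"):
    cv2.imwrite(f"pics/{n}0.png",manip.get_image(n)[:,:,::-1]); p=manip.camera_params(n); print(n,{k:(v.tolist() if hasattr(v,'tolist') else v) for k,v in p.items()})
s=manip.get_state();print(s['clock'],s['position'],s['ee_rot'],s['width'])
E
```

```text
top {'fx': 465.35648772607226, 'fy': 465.35648772607226, 'cx': 318.4372645116248, 'cy': 232.40427045917852, 'dist': [-0.033330294268320994, 0.0, 0.0, 0.0, 0.0], 'R': [[0.007085106728145896, -0.9997183047110223, 0.022651986411145353], [-0.9939173762350022, -0.00952996285886987, -0.10971521784163825], [0.10990018417082091, -0.021736858872166726, -0.9937049151964538]], 't': [0.0045869511934263476, 0.4844290869735065, 1.037354696572294]}
side {'fx': 560.1836356842365, 'fy': 560.1836356842365, 'cx': 323.1674522509216, 'cy': 245.70785434365294, 'dist': [-0.07720785573334228, 0.0, 0.0, 0.0, 0.0], 'R': [[-0.9997376967051368, -0.011302200733484357, -0.01991979029226076], [0.00789790491140174, 0.6462716750405911, -0.7630665404394552], [0.021497927451688853, -0.7630237101812816, -0.6460128921441687]], 't': [0.47176874271216523, 0.03380533446785088, 1.5283305487414642]}
0.1 [0.18767379 0.54305202 0.23853878] [-2.29236182e-04  1.65656227e-01  9.86183235e-01 -7.67881630e-04] 0.08541826587267409
```

View pics/top0.png

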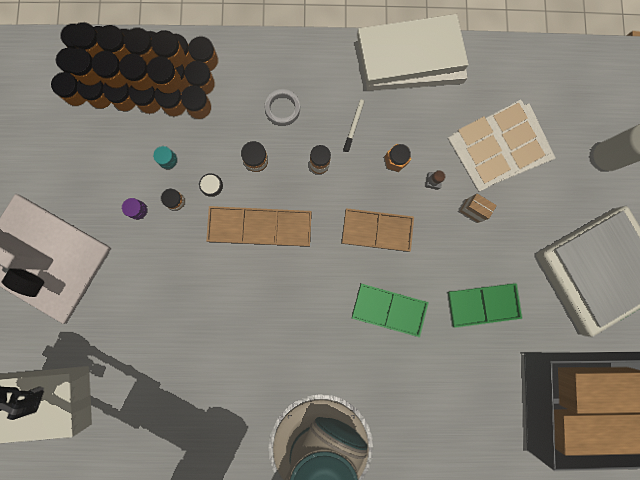

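View pics/side0.png

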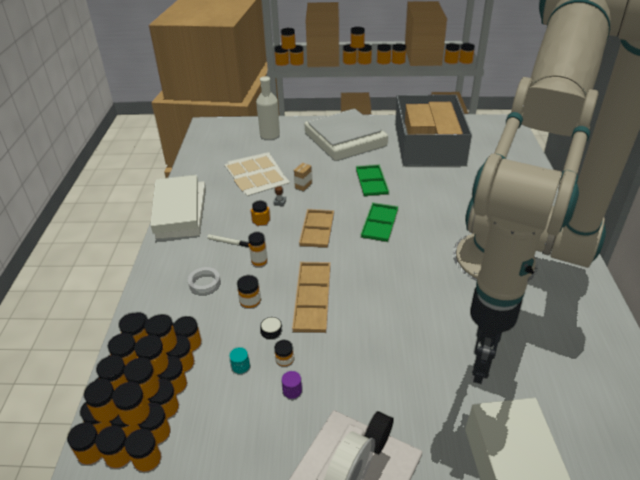

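The top view shows: the big jar (254,155), tall jar (320,158), hex jar (398,156), cracker box (479,207) and mini jar (172,199). The three-cell tray is at (260,226) and the two-cell tray at (377,230). Mini candidates: purple (133,208), turquoise (165,157), a white-lidded item (210,184) and the black-lidded one with a band (172,199). The last fits; I'll confirm it in the crops.

```bash
python3 - <<'E'
import cv2
a=cv2.imread("pics/top0.png")
cv2.imwrite("pics/c1.png",cv2.resize(a[130:260,120:320],None,fx=4,fy=4,interpolation=cv2.INTER_CUBIC))
cv2.imwrite("pics/c2.png",cv2.resize(a[130:260,310:510],None,fx=4,fy=4,interpolation=cv2.INTER_CUBIC))
b=cv2.imread("pics/side0.png")
cv2.imwrite("pics/c3.png",cv2.resize(b[155:400,200:350],None,fx=2.4,fy=2.4,interpolation=cv2.INTER_CUBIC))
E
```

```text
(no output)
```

View pics/c1.png

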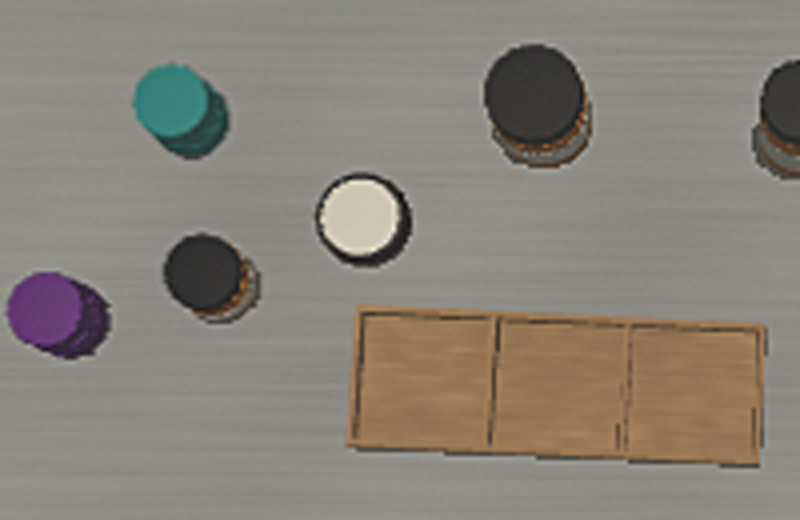

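View pics/c2.png

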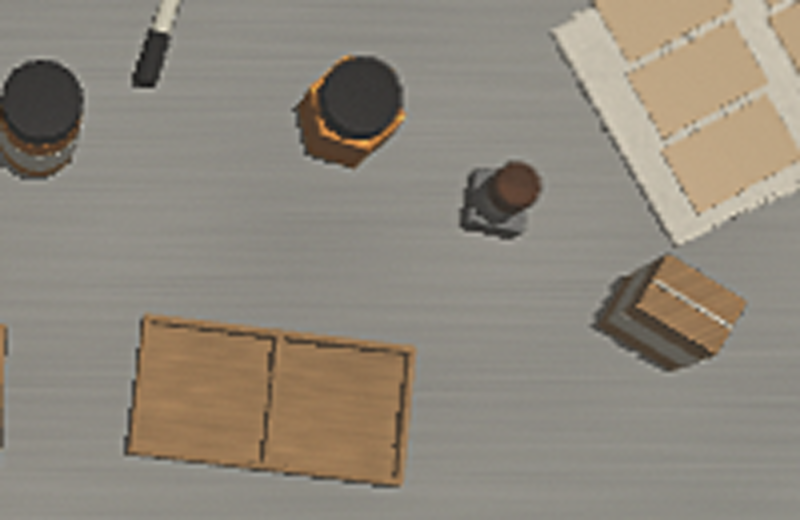

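View pics/c3.png

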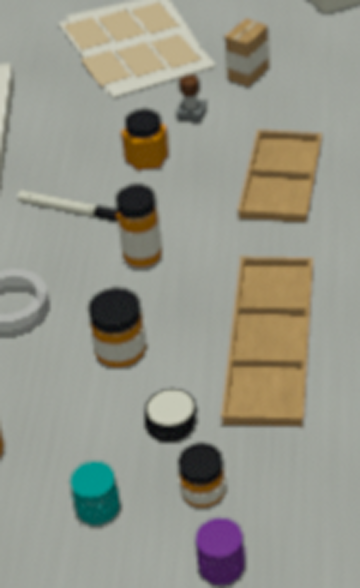

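The crops confirm it: mini = black lid with band at (171,198), six-sided jar at (400,154) with no band, and the stamp (437,178) and the white-lid pot are distractors. Kraft trays are at the pixels above, and the green ones stay untouched. Next I compute positions.

```bash
cat > h.py <<'E'
import numpy as np, cv2, sys
from rig import manip
def world(cam,uv,z):
    p=manip.camera_params(cam); K=np.array([[p['fx'],0,p['cx']],[0,p['fy'],p['cy']],[0,0,1]])
    n=cv2.undistortPoints(np.array(uv,float).reshape(-1,1,2),K,np.array(p['dist'])).reshape(-1,2)
    R=np.array(p['R']);c=-R.T@np.array(p['t']); d=np.c_[n,np.ones(len(n))]@R
    return c+d*((z-c[2])/d[:,2])[:,None]
def deltas(*goals):  # goals: x,y,z(grasp point),yaw of tool y (deg)
    from scipy.spatial.transform import Rotation as Ro
    s=manip.get_state();w,x,y,z=s['ee_rot'];R=Ro.from_quat([x,y,z,w]).as_matrix()
    yaw=np.degrees(np.arctan2(R[1,1],R[0,1]))
    print('t',round(s['clock'],2),'pos',s['position'].round(4),'yaw',yaw.round(1),'w',round(s['width'],4),'gf',np.round(s['gripper_force'],1),'F',np.round(s['contact_force'],1))
    for g in goals:
        d=R.T@(np.array(g[:3])-[0,0,.011]-s['position'])/.8   # grasp point is 11 mm above the TCP
        t=(yaw-g[3]+90)%180-90
        print(g,'->',d.round(4).tolist(),'twist',round(t/120,4), 'rows',round(np.linalg.norm(d)*16,1),round(abs(t)/8.59,1))
E
python3 - <<'E'
from h import *
def c(pts,ox): return [(ox+x/4-.375,130+y/4-.375) for x,y in pts]
for n,p,ox,z in [('big',(534,95),120,.066),('mini',(204,273),120,.046),('tall',(42,101),310,.088),('hex',(360,97),310,.06)]:
    print(n,world('top',c([p],ox),z).round(4))
def rect(n,pts,ox,z):
    w=world('top',c(pts,ox),z)[:,:2]; (ce,sz,_)=cv2.minAreaRect((w*1000).astype(np.float32))
    e=(w[1]-w[0]+w[2]-w[3])/2; print(n,w.mean(0).round(4),'size',np.round(sz,1),'long-axis deg',np.degrees(np.arctan2(e[1],e[0])).round(1)); return w.mean(0),e/np.linalg.norm(e)
rect('box',[(668,254),(746,303),(714,357),(636,308)],310,.07)
for n,pts,ox,k in [('T3',[(357,307),(767,324),(760,466),(347,447)],120,[-.078,0,.078]),('T2',[(143,317),(414,348),(402,486),(126,455)],310,[-.039,.039])]:
    m,e=rect(n,pts,ox,.014)
    for q in k: print(' cell',(m+q*e).round(4))
print(world('top',c([(313,125),(357,148),(404,118)],310),.044)[:,:2].round(4),world('top',c([(305,150),(352,167)],310),0)[:,:2].round(4))
E
python3 -c "
import cv2
a=cv2.imread('pics/top0.png');b=cv2.imread('pics/side0.png')
cv2.imwrite('pics/hx.png',cv2.hconcat([cv2.resize(a[138:178,378:418],(400,400),interpolation=4),cv2.resize(b[195:235,240:280],(400,400),interpolation=4)]))"
```

```text
big [[0.6567 0.1571 0.066 ]]
mini [[0.5574 0.3429 0.046 ]]
tall [[0.6489 0.0075 0.088 ]]
hex [[ 0.6618 -0.1737  0.06  ]]
box [ 0.5425 -0.3563] size [51.3 36.3] long-axis deg -122.1
T3 [0.4992 0.1457] size [238.   82.9] long-axis deg -92.0
 cell [0.5019 0.2236]
 cell [0.4992 0.1457]
 cell [0.4966 0.0677]
T2 [ 0.4929 -0.1289] size [161.   81.3] long-axis deg -95.9
 cell [ 0.4969 -0.0901]
 cell [ 0.4888 -0.1676]
[[ 0.6494 -0.1495]
 [ 0.6363 -0.1748]
 [ 0.6544 -0.2022]] [[ 0.646  -0.1522]
 [ 0.636  -0.1803]]
```

View pics/hx.png

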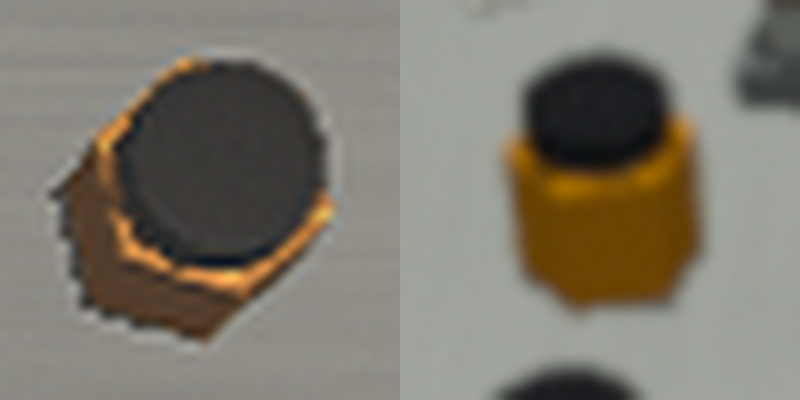

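Hex view: the shoulder edges lie at about 18° in the image, so one flat normal is at world yaw ≈ -18°. Positions are good to a few mm. I start with the mini jar.

```bash
python3 -c "
from h import *
deltas((.5574,.3429,.13,55),(.5574,.3429,.031,55))"
```

```text
t 0.1 pos [0.1877 0.5431 0.2385] yaw 70.9 w 0.0854 gf 0.0 F [-0.1  0.3  0.2]
(0.5574, 0.3429, 0.13, 55) -> [-0.5186, -0.0852, 0.1495] twist 0.1327 rows 8.7 1.9
(0.5574, 0.3429, 0.031, 55) -> [-0.5186, -0.085, 0.2732] twist 0.1327 rows 9.5 1.9
```

>>> {"method": "move_arm", "body": {"deltas": [[[-0.5186,-0.0852,0.1,0.1327,-0.6],[-0.5186,-0.0852,0.1,0.1327,-0.6],[-0.5186,-0.0852,0.1,0.1327,-0.6],[-0.5186,-0.0852,0.1,0.1327,-0.6],[-0.5186,-0.0852,0.1,0.1327,-0.6],[-0.5186,-0.0852,0.1,0.1327,-0.6],[-0.5186,-0.0852,0.1,0.1327,-0.6],[-0.5186,-0.0852,0.1,0.1327,-0.6],[-0.5186,-0.0852,0.1495,0.1327,-0.6],[-0.5186,-0.0852,0.1495,0.1327,-0.6],[-0.5186,-0.0852,0.1495,0.1327,-0.6],[-0.5186,-0.0852,0.1495,0.1327,-0.6]]], "squeeze": 40}}

```text
clock: 1.3
position: [0.5573, 0.3444, 0.1206]
ee_rot: [0.0, 0.3, 0.954, 0.001]
contact_force: [0.6, 0.3, 0.3]
width: 0.0683
gripper_force: 0.0
```

```bash
python3 -c "
from h import *
deltas((.5574,.3429,.031,55))
a=manip.get_image('top');b=manip.get_image('side')
cv2.imwrite('pics/m1.png',cv2.hconcat([cv2.resize(a[140:240,110:230],(480,400),interpolation=4),cv2.resize(b[290:390,240:320],(320,400),interpolation=4)])[:,:,::-1])"
```

```text
t 1.3 pos [0.5573 0.3444 0.1206] yaw 55.0 w 0.0683 gf 0.0 F [0.6 0.3 0.3]
(0.5574, 0.3429, 0.031, 55) -> [-0.0012, -0.0016, 0.1257] twist 0.0004 rows 2.0 0.0
```

View pics/m1.png

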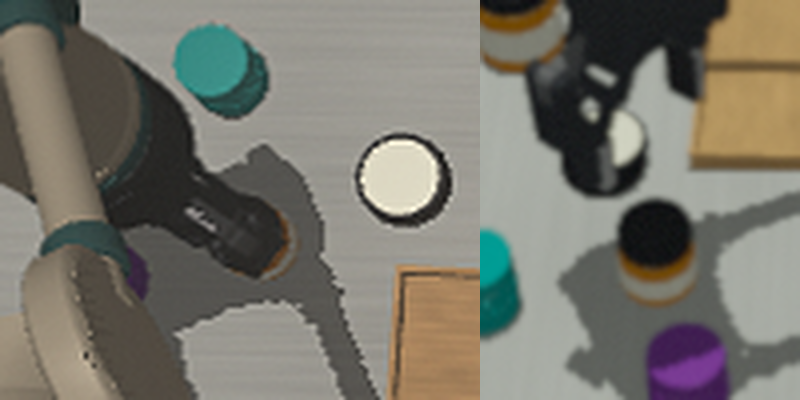

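The gripper hovers centred over the mini jar: top view around (172,199), with the jar rim visible below the fingertips. Both look-alikes are clear. Descending and gripping.

>>> {"method": "move_arm", "body": {"deltas": [[[0,0,0.06,0,-0.6],[0,0,0.1237,0,-0.6],[0,0,0.1237,0,-0.6],[0,0,0.1237,0,-0.6],[0,0,0.1237,0,-0.6],[0,0,0.1237,0,0.3],[0,0,0.1237,0,0.3],[0,0,0.1237,0,0.3],[0,0,0.1237,0,0.3],[0,0,0.1237,0,0.3],[0,0,0.1237,0,0.3],[0,0,0.1237,0,0.3]]]}}

```text
clock: 2.6
position: [0.5592, 0.3443, 0.0237]
ee_rot: [0.002, 0.301, 0.954, 0.002]
contact_force: [-0.7, 0.4, 6.3]
width: 0.0423
gripper_force: 40.3
```

```bash
python3 -c "
from h import *
deltas((.5574,.3429,.15,55),(.5019,.2236,.13,-2),(.5019,.2236,.035,-2))"
```

```text
t 2.6 pos [0.5592 0.3443 0.0237] yaw 55.0 w 0.0423 gf 40.3 F [-0.7  0.4  6.3]
(0.5574, 0.3429, 0.15, 55) -> [0.0005, -0.0022, -0.1442] twist 0.0 rows 2.3 0.0
(0.5019, 0.2236, 0.13, -2) -> [-0.0281, -0.1642, -0.1198] twist 0.475 rows 3.3 6.6
(0.5019, 0.2236, 0.035, -2) -> [-0.0279, -0.1647, -0.0011] twist 0.475 rows 2.7 6.6
```

>>> {"method": "move_arm", "body": {"deltas": [[[0,0,-0.03,0,0.3],[0,0,-0.08,0,0.3],[0,0,-0.144,0,0.3],[0,0,-0.144,0,0.3],[-0.028,-0.164,-0.144,0.475,0.3],[-0.028,-0.164,-0.144,0.475,0.3],[-0.028,-0.164,-0.144,0.475,0.3],[-0.028,-0.164,-0.144,0.475,0.3],[-0.028,-0.164,-0.144,0.475,0.3],[-0.028,-0.164,-0.144,0.475,0.3],[-0.028,-0.164,-0.144,0.475,0.3],[-0.028,-0.164,-0.144,0.475,0.3]]]}}

```text
clock: 3.8
position: [0.5008, 0.2231, 0.1364]
ee_rot: [0.0, 0.719, 0.695, 0.0]
contact_force: [-0.0, 0.7, -0.4]
width: 0.0421
gripper_force: 41.2
```

>>> {"method": "move_arm", "body": {"deltas": [[[0,0,0,0,0.3],[0,0,0,0,0.3]]]}}

```text
clock: 4.0
position: [0.5008, 0.2232, 0.1361]
ee_rot: [0.0, 0.719, 0.695, 0.0]
contact_force: [-0.9, -1.0, -0.7]
width: 0.0421
gripper_force: 41.2
```

```bash
python3 -c "
from h import *
deltas((.5019,.2236,.0387,-2))
a=manip.get_image('top');b=manip.get_image('side')
cv2.imwrite('pics/m2.png',cv2.hconcat([cv2.resize(a[170:270,190:310],(480,400),interpolation=4),cv2.resize(b[260:360,260:340],(320,400),interpolation=4)])[:,:,::-1])"
```

```text
t 4.0 pos [0.5008 0.2232 0.1361] yaw -1.9 w 0.0421 gf 41.2 F [-0.9 -1.  -0.7]
(0.5019, 0.2236, 0.0387, -2) -> [0.0005, 0.0013, 0.1355] twist 0.0007 rows 2.2 0.0
```

View pics/m2.png

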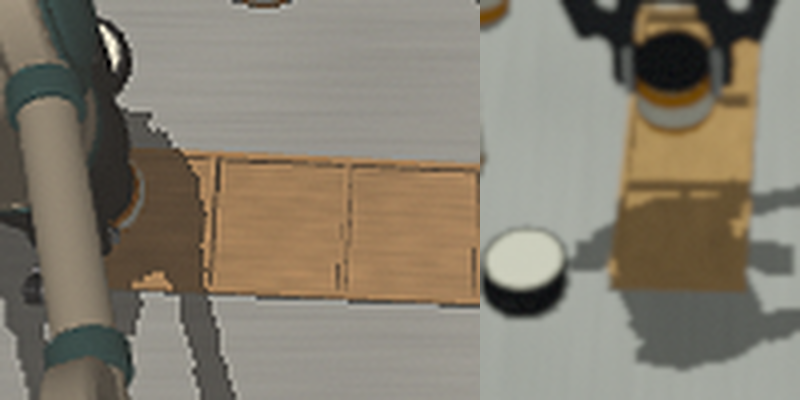

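The mini jar is held upright (side view, lid near (671,60) in the crop) above the end cell. Lowering, releasing, lifting.

>>> {"method": "move_arm", "body": {"deltas": [[[0,0.001,0.06,0,0.3],[0,0.001,0.11,0,0.3],[0,0.001,0.125,0,0.3],[0,0.001,0.1355,0,0.3],[0,0.001,0.1355,0,0.3],[0,0.001,0.1355,0,0.3],[0,0.001,0.1355,0,-0.4],[0,0.001,0.1355,0,-0.4],[0,0.001,0.1355,0,-0.4],[0,0.001,0.1,0,-0.5],[0,0.001,0.04,0,-0.7],[0,0.001,0.0,0,-0.7]]]}}

```text
clock: 5.3
position: [0.5025, 0.2234, 0.1386]
ee_rot: [0.001, 0.719, 0.695, 0.001]
contact_force: [1.8, 0.7, 0.5]
width: 0.0729
gripper_force: 0.0
```

```bash
python3 -c "
from h import *
deltas((.6567,.1571,.14,0),(.6567,.1571,.036,0))"
```

```text
t 5.3 pos [0.5025 0.2234 0.1386] yaw -2.0 w 0.0729 gf 0.0 F [1.8 0.7 0.5]
(0.6567, 0.1571, 0.14, 0) -> [-0.0762, 0.1955, 0.0125] twist -0.0166 rows 3.4 0.2
(0.6567, 0.1571, 0.036, 0) -> [-0.0763, 0.1951, 0.1425] twist -0.0166 rows 4.1 0.2
```

>>> {"method": "move_arm", "body": {"deltas": [[[-0.0762,0.195,0.0,-0.0166,-1],[-0.0762,0.195,0.0,-0.0166,-1],[-0.0762,0.195,0.0,-0.0166,-1],[-0.0762,0.195,0.0,-0.0166,-1],[-0.0762,0.195,0.0,-0.0166,-1],[-0.0762,0.195,0.0,-0.0166,-1],[-0.0762,0.195,0.06,-0.0166,-1],[-0.0762,0.195,0.11,-0.0166,-1],[-0.0762,0.195,0.139,-0.0166,-1],[-0.0762,0.195,0.139,-0.0166,-1],[-0.0762,0.195,0.139,-0.0166,-1]]]}}

```text
clock: 6.4
position: [0.6546, 0.1577, 0.0254]
ee_rot: [-0.0, 0.707, 0.707, -0.0]
contact_force: [0.7, -0.9, 0.5]
width: 0.0854
gripper_force: 0.0
```

>>> {"method": "move_arm", "body": {"deltas": [[[0,0,0,0,0],[0,0,0,0,0],[0,0,0,0,0],[0,0,0,0,0],[0,0,0,0,0],[0,0,0,0,0],[0,0,0,0,0]]], "squeeze": 50}}

```text
clock: 7.1
position: [0.6567, 0.1572, 0.0273]
ee_rot: [0.001, 0.707, 0.707, 0.002]
contact_force: [-0.3, 0.1, 6.4]
width: 0.0547
gripper_force: 53.7
```

```bash
python3 -c "
from h import *
deltas((.4966,.0677,.15,-2))
a=manip.get_image('top');b=manip.get_image('side')
cv2.imwrite('pics/m3.png',cv2.hconcat([cv2.resize(a[120:260,190:330],(400,400),interpolation=4),cv2.resize(b[220:360,220:360],(400,400),interpolation=4)])[:,:,::-1])"
```

```text
t 7.1 pos [0.6567 0.1572 0.0273] yaw 0.0 w 0.0547 gf 53.7 F [-0.3  0.1  6.4]
(0.4966, 0.0677, 0.15, -2) -> [-0.1118, -0.1996, -0.1405] twist 0.0167 rows 4.3 0.2
```

View pics/m3.png

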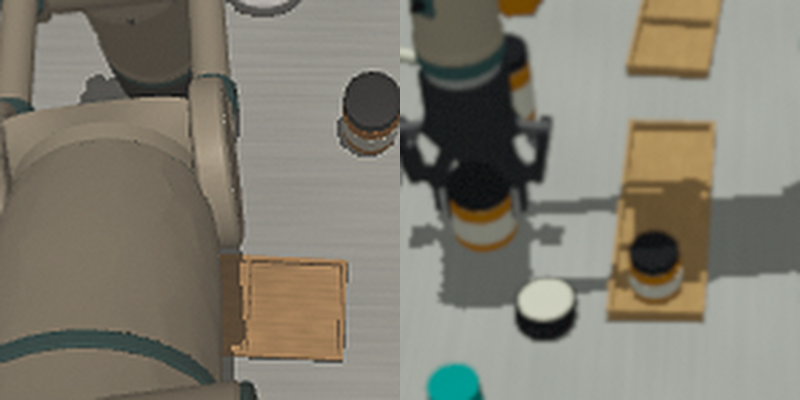

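The mini jar stands in its cell (side crop (655,270)) and the big jar is gripped. Carrying it over.

>>> {"method": "move_arm", "body": {"deltas": [[[0,0,-0.03,0,0],[0,0,-0.08,0,0],[0,0,-0.12,0,0],[-0.1118,-0.1996,-0.12,0.0167,0],[-0.1118,-0.1996,-0.12,0.0167,0],[-0.1118,-0.1996,-0.12,0.0167,0],[-0.1118,-0.1996,-0.12,0.0167,0],[-0.1118,-0.1996,-0.12,0.0167,0],[-0.1118,-0.1996,-0.12,0.0167,0],[-0.1118,-0.1996,-0.12,0.0167,0],[-0.1118,-0.1996,-0.12,0.0167,0]]]}}

```text
clock: 8.3
position: [0.4972, 0.0678, 0.1209]
ee_rot: [0.0, 0.719, 0.695, 0.001]
contact_force: [-0.4, -0.1, -2.4]
width: 0.0544
gripper_force: 54.0
```

```bash
python3 -c "
from h import *
deltas((.4966,.0677,.0423,-2))"
```

```text
t 8.3 pos [0.4972 0.0678 0.1209] yaw -2.0 w 0.0544 gf 54.0 F [-0.4 -0.1 -2.4]
(0.4966, 0.0677, 0.0423, -2) -> [-0.0001, -0.0009, 0.112] twist 0.0002 rows 1.8 0.0
```

>>> {"method": "move_arm", "body": {"deltas": [[[0,0,0.05,0,0],[0,0,0.09,0,0],[0,0,0.105,0,0],[0,0,0.112,0,0],[0,0,0.112,0,0],[0,0,0.112,0,0],[0,0,0.112,0,-0.7],[0,0,0.112,0,-0.7],[0,0,0.112,0,-0.7],[0,0,0.07,0,-0.7],[0,0,0.02,0,-0.7],[0,0,-0.04,0,-0.7]]]}}

```text
clock: 9.5
position: [0.4946, 0.0673, 0.1532]
ee_rot: [-0.001, 0.719, 0.695, -0.001]
contact_force: [1.0, 0.3, 0.1]
width: 0.0725
gripper_force: 0.0
```

```bash
python3 -c "
from h import *
deltas((.6489,.0075,.17,0),(.6489,.0075,.052,0))"
```

```text
t 9.5 pos [0.4946 0.0673 0.1532] yaw -2.0 w 0.0725 gf 0.0 F [1.  0.3 0.1]
(0.6489, 0.0075, 0.17, 0) -> [-0.068, 0.1953, -0.0078] twist -0.0167 rows 3.3 0.2
(0.6489, 0.0075, 0.052, 0) -> [-0.068, 0.1958, 0.1397] twist -0.0167 rows 4.0 0.2
```

>>> {"method": "move_arm", "body": {"deltas": [[[-0.068,0.193,0.0,-0.0167,-0.9],[-0.068,0.193,0.0,-0.0167,-0.9],[-0.068,0.193,0.0,-0.0167,-0.9],[-0.068,0.193,0.0,-0.0167,-0.9],[-0.068,0.193,0.0,-0.0167,-0.9],[-0.068,0.193,0.0,-0.0167,-0.9],[-0.068,0.193,0.06,-0.0167,-0.9],[-0.068,0.193,0.11,-0.0167,-0.9],[-0.068,0.193,0.1397,-0.0167,-0.9],[-0.068,0.193,0.1397,-0.0167,-0.9],[-0.068,0.193,0.1397,-0.0167,-0.9]]]}}

```text
clock: 10.6
position: [0.6473, 0.0083, 0.0417]
ee_rot: [-0.0, 0.707, 0.707, -0.0]
contact_force: [0.5, 0.1, 0.2]
width: 0.0811
gripper_force: 0.0
```

>>> {"method": "move_arm", "body": {"deltas": [[[0,0,0,0,0.2],[0,0,0,0,0.2],[0,0,0,0,0.2],[0,0,0,0,0.2],[0,0,0,0,0.2],[0,0,0,0,0.2],[0,0,0,0,0.2],[0,0,0,0,0.2]]]}}

```text
clock: 11.4
position: [0.6491, 0.0076, 0.0431]
ee_rot: [0.001, 0.707, 0.707, 0.001]
contact_force: [-1.0, 0.9, 6.3]
width: 0.0446
gripper_force: 51.4
```

```bash
python3 -c "
from h import *
deltas((.4969,-.0901,.17,-6))"
```

```text
t 11.4 pos [0.6491 0.0076 0.0431] yaw 0.0 w 0.0446 gf 51.4 F [-1.   0.9  6.3]
(0.4969, -0.0901, 0.17, -6) -> [-0.1221, -0.1898, -0.1454] twist 0.05 rows 4.3 0.7
```

>>> {"method": "move_arm", "body": {"deltas": [[[0,0,-0.03,0,0.2],[0,0,-0.07,0,0.2],[0,0,-0.1,0,0.2],[-0.1221,-0.1898,-0.1,0.05,0.2],[-0.1221,-0.1898,-0.1,0.05,0.2],[-0.1221,-0.1898,-0.1,0.05,0.2],[-0.1221,-0.1898,-0.1,0.05,0.2],[-0.1221,-0.1898,-0.1,0.05,0.2],[-0.1221,-0.1898,-0.1,0.05,0.2],[-0.1221,-0.1898,-0.1,0.05,0.2],[-0.1221,-0.1898,-0.1,0.05,0.2],[-0.1221,-0.1898,-0.1,0.05,0.2]]]}}

```text
clock: 12.6
position: [0.4971, -0.0896, 0.1208]
ee_rot: [0.0, 0.743, 0.67, 0.0]
contact_force: [-0.2, -0.3, -2.3]
width: 0.0449
gripper_force: 52.1
```

```bash
python3 -c "
from h import *
deltas((.4969,-.0901,.0581,-6))"
```

```text
t 12.6 pos [ 0.4971 -0.0896  0.1208] yaw -5.9 w 0.0449 gf 52.1 F [-0.2 -0.3 -2.3]
(0.4969, -0.0901, 0.0581, -6) -> [-0.0007, -0.0002, 0.0922] twist 0.0005 rows 1.5 0.0
```

>>> {"method": "move_arm", "body": {"deltas": [[[0,0,0.04,0,0.2],[0,0,0.07,0,0.2],[0,0,0.085,0,0.2],[0,0,0.092,0,0.2],[0,0,0.092,0,0.2],[0,0,0.092,0,0.2],[0,0,0.092,0,-0.5],[0,0,0.092,0,-0.5],[0,0,0.092,0,-0.5],[0,0,0.05,0,-0.6],[0,0,0.0,0,-0.7],[0,0,-0.06,0,-0.7]]]}}

```text
clock: 13.8
position: [0.4953, -0.0898, 0.1694]
ee_rot: [-0.001, 0.743, 0.669, -0.001]
contact_force: [1.5, -0.1, 0.4]
width: 0.0726
gripper_force: 0.0
```

>>> {"method": "move_arm", "body": {"deltas": [[[0,0,0,0,-0.9],[0,0,0,0,-0.9]]]}}

```text
clock: 14.0
position: [0.497, -0.0903, 0.1704]
ee_rot: [0.002, 0.743, 0.669, 0.001]
contact_force: [0.2, -0.3, -1.0]
width: 0.0812
gripper_force: 0.0
```

```bash
python3 -c "
from h import *
deltas((.6618,-.1737,.14,-18),(.6618,-.1737,.032,-18))"
```

```text
t 14.0 pos [ 0.497  -0.0903  0.1704] yaw -6.0 w 0.0812 gf 0.0 F [ 0.2 -0.3 -1. ]
(0.6618, -0.1737, 0.14, -18) -> [-0.0821, 0.2156, 0.0526] twist 0.1 rows 3.8 1.4
(0.6618, -0.1737, 0.032, -18) -> [-0.082, 0.2151, 0.1876] twist 0.1 rows 4.8 1.4
```

>>> {"method": "move_arm", "body": {"deltas": [[[-0.082,0.2155,0.0,0.1,-0.9],[-0.082,0.2155,0.0,0.1,-0.9],[-0.082,0.2155,0.0,0.1,-0.9],[-0.082,0.2155,0.0,0.1,-0.9],[-0.082,0.2155,0.0,0.1,-0.9],[-0.082,0.2155,0.0,0.1,-0.9],[-0.082,0.2155,0.06,0.1,-0.9],[-0.082,0.2155,0.12,0.1,-0.9],[-0.082,0.2155,0.17,0.1,-0.9],[-0.082,0.2155,0.1876,0.1,-0.9],[-0.082,0.2155,0.1876,0.1,-0.9],[-0.082,0.2155,0.1876,0.1,-0.9]]]}}

```text
clock: 15.2
position: [0.6616, -0.1734, 0.0205]
ee_rot: [0.001, 0.809, 0.588, 0.001]
contact_force: [0.8, 0.6, 0.3]
width: 0.081
gripper_force: 0.0
```

>>> {"method": "move_arm", "body": {"deltas": [[[0,0,0,0,0.1],[0,0,0,0,0.1],[0,0,0,0,0.1],[0,0,0,0,0.1],[0,0,0,0,0.1],[0,0,0,0,0.1],[0,0,0,0,0.1],[0,0,0,0,0.1]]]}}

```text
clock: 16.0
position: [0.6623, -0.1738, 0.0214]
ee_rot: [0.002, 0.809, 0.588, 0.001]
contact_force: [0.2, 0.5, 5.5]
width: 0.0489
gripper_force: 53.7
```

```bash
python3 -c "
from h import *
deltas((.4888,-.1676,.17,-6))"
```

```text
t 16.0 pos [ 0.6623 -0.1738  0.0214] yaw -18.0 w 0.0489 gf 53.7 F [0.2 0.5 5.5]
(0.4888, -0.1676, 0.17, -6) -> [-0.0597, -0.208, -0.1729] twist -0.1 rows 4.4 1.4
```

>>> {"method": "move_arm", "body": {"deltas": [[[0,0,-0.03,0,0.1],[0,0,-0.07,0,0.1],[0,0,-0.12,0,0.1],[-0.0597,-0.208,-0.12,-0.1,0.1],[-0.0597,-0.208,-0.12,-0.1,0.1],[-0.0597,-0.208,-0.12,-0.1,0.1],[-0.0597,-0.208,-0.12,-0.1,0.1],[-0.0597,-0.208,-0.12,-0.1,0.1],[-0.0597,-0.208,-0.12,-0.1,0.1],[-0.0597,-0.208,-0.12,-0.1,0.1],[-0.0597,-0.208,-0.12,-0.1,0.1],[-0.0597,-0.208,-0.12,-0.1,0.1]]]}}

```text
clock: 17.2
position: [0.4888, -0.1674, 0.1147]
ee_rot: [0.0, 0.743, 0.669, 0.0]
contact_force: [-0.9, 0.1, -1.4]
width: 0.0494
gripper_force: 52.9
```

```bash
python3 -c "
from h import *
deltas((.4888,-.1676,.0364,-6))
a=manip.get_image('top');b=manip.get_image('side')
cv2.imwrite('pics/m4.png',cv2.hconcat([cv2.resize(a[130:260,190:430],(480,260),interpolation=4),cv2.resize(b[150:350,220:360],(280,400),interpolation=4)[:260]*0,]) [:, :, ::-1] if 0 else cv2.resize(b[160:350,220:360],(560,600),interpolation=4)[:,:,::-1])"
```

```text
t 17.2 pos [ 0.4888 -0.1674  0.1147] yaw -6.0 w 0.0494 gf 52.9 F [-0.9  0.1 -1.4]
(0.4888, -0.1676, 0.0364, -6) -> [-0.0002, -0.0001, 0.1116] twist 0.0002 rows 1.8 0.0
```

View pics/m4.png

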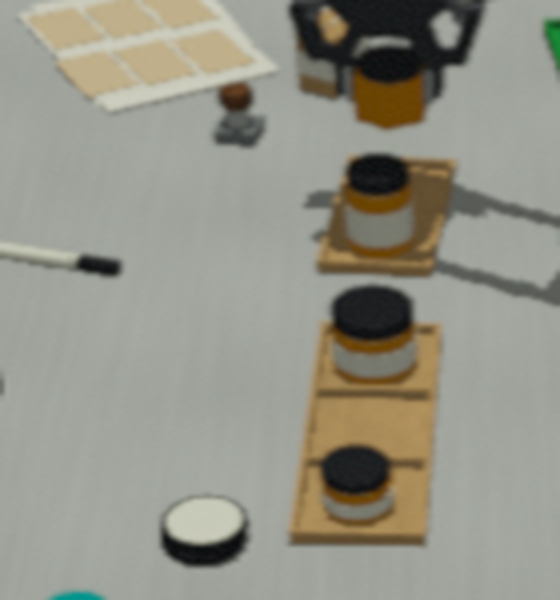

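The tall jar (380,205), big jar (373,335) and mini jar (356,485) stand in their cells, and the hex jar is held upright over its cell. Placing it.

>>> {"method": "move_arm", "body": {"deltas": [[[0,0,0.05,0,0.1],[0,0,0.09,0,0.1],[0,0,0.105,0,0.1],[0,0,0.1116,0,0.1],[0,0,0.1116,0,0.1],[0,0,0.1116,0,0.1],[0,0,0.1116,0,-0.5],[0,0,0.1116,0,-0.5],[0,0,0.1116,0,-0.5],[0,0,0.07,0,-0.6],[0,0,0.02,0,-0.7],[0,0,-0.03,0,-0.7]]]}}

```text
clock: 18.5
position: [0.4876, -0.1672, 0.1402]
ee_rot: [-0.0, 0.743, 0.669, -0.0]
contact_force: [0.4, 0.2, -0.5]
width: 0.0726
gripper_force: 0.0
```

>>> {"method": "move_arm", "body": {"deltas": [[[0,0,0,0,-0.7],[0,0,0,0,-0.7]]]}}

```text
clock: 18.7
position: [0.4884, -0.1676, 0.1401]
ee_rot: [0.001, 0.743, 0.669, 0.001]
contact_force: [-1.0, 0.3, 0.4]
width: 0.0725
gripper_force: 0.0
```

```bash
python3 -c "
from h import *
deltas((.5425,-.3563,.15,-32),(.5425,-.3563,.15,58),(.5425,-.3563,.04,58))"
```

```text
t 18.7 pos [ 0.4884 -0.1676  0.1401] yaw -6.0 w 0.0725 gf 0.0 F [-1.   0.3  0.4]
(0.5425, -0.3563, 0.15, -32) -> [-0.2275, 0.0919, 0.0018] twist 0.2167 rows 3.9 3.0
(0.5425, -0.3563, 0.15, 58) -> [-0.2275, 0.0919, 0.0018] twist -0.5333 rows 3.9 7.5
(0.5425, -0.3563, 0.04, 58) -> [-0.2274, 0.0915, 0.1393] twist -0.5333 rows 4.5 7.5
```

>>> {"method": "move_arm", "body": {"deltas": [[[-0.2275,0.0917,0,-0.5333,-0.9],[-0.2275,0.0917,0,-0.5333,-0.9],[-0.2275,0.0917,0,-0.5333,-0.9],[-0.2275,0.0917,0,-0.5333,-0.9],[-0.2275,0.0917,0,-0.5333,-0.9],[-0.2275,0.0917,0,-0.5333,-0.9],[-0.2275,0.0917,0,-0.5333,-0.9],[-0.2275,0.0917,0,-0.5333,-0.9],[-0.2275,0.0917,0,-0.5333,-0.9],[-0.2275,0.0917,0,-0.5333,-0.9],[-0.2275,0.0917,0,-0.5333,-0.9]]]}}

```text
clock: 19.8
position: [0.5415, -0.3557, 0.1381]
ee_rot: [-0.001, 0.276, 0.961, 0.0]
contact_force: [-0.2, -0.2, 0.6]
width: 0.0809
gripper_force: 0.0
```

```bash
python3 -c "
from h import *
deltas((.5425,-.3563,.04,58))
b=manip.get_image('side');a=manip.get_image('top')
cv2.imwrite('pics/m5.png',cv2.hconcat([cv2.resize(b[145:265,240:360],(400,400),interpolation=4),cv2.resize(a[150:250,420:520],(400,400),interpolation=4)])[:,:,::-1])"
```

```text
t 19.8 pos [ 0.5415 -0.3557  0.1381] yaw 57.9 w 0.0809 gf 0.0 F [-0.2 -0.2  0.6]
(0.5425, -0.3563, 0.04, 58) -> [-0.0017, -0.0, 0.1363] twist -0.0005 rows 2.2 0.0
```

View pics/m5.png

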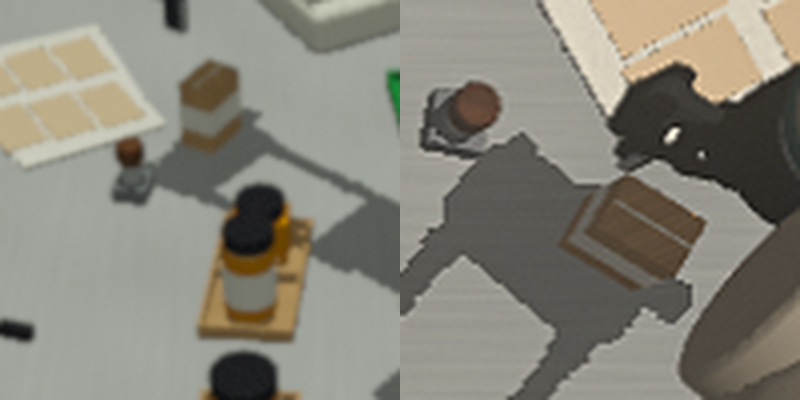

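```bash
python3 -c "
from h import *
print(world('top',[(420+x/4,150+y/4) for x,y in [(225,155),(240,130)]],.13).round(3))
print(world('top',[(478,188),(475,186)],.135).round(3), 'expect', .5425+.53*.047,-.3563+.85*.047)
p=[(420+(x-400)/4,150+y/4) for x,y in [(628,175),(707,224),(672,277),(595,230)]]
print(world('top',p,.07).round(4), world('top',p,.07).mean(0).round(4))"
```

```text
[[ 0.569 -0.321  0.13 ]
 [ 0.582 -0.33   0.13 ]]
[[ 0.569 -0.323  0.135]
 [ 0.574 -0.317  0.135]] expect 0.56741 -0.31635
[[ 0.5701 -0.345   0.07  ]
 [ 0.5428 -0.389   0.07  ]
 [ 0.5127 -0.3681  0.07  ]
 [ 0.5387 -0.3253  0.07  ]] [ 0.5411 -0.3569  0.07  ]
```

The fingertip back-projects to (0.57,-0.32), as expected, and the box centre re-measures at (0.541,-0.357), so the alignment is good. Descending.

>>> {"method": "move_arm", "body": {"deltas": [[[0,0,0.05,0,-0.9],[0,0,0.1,0,-0.9],[0,0,0.1363,0,-0.9],[0,0,0.1363,0,-0.9],[0,0,0.1363,0,-0.9],[0,0,0.1363,0,0],[0,0,0.1363,0,0],[0,0,0.1363,0,0],[0,0,0.1363,0,0],[0,0,0.1363,0,0],[0,0,0.1363,0,0],[0,0,0.1363,0,0]]], "squeeze": 35}}

```text
clock: 21.1
position: [0.5431, -0.357, 0.0321]
ee_rot: [0.002, 0.276, 0.961, -0.001]
contact_force: [-0.3, -0.8, 6.2]
width: 0.0515
gripper_force: 37.8
```

>>> {"method": "move_arm", "body": {"deltas": [[[0,0,0,0,0],[0,0,0,0,0]]]}}

```text
clock: 21.3
position: [0.5431, -0.3571, 0.0321]
ee_rot: [0.002, 0.276, 0.961, -0.001]
contact_force: [0.9, -0.4, 7.2]
width: 0.0519
gripper_force: 37.8
```

```bash
python3 -c "
from h import *
deltas((.4992,.1457,.18,-2))"
```

```text
t 21.3 pos [ 0.5431 -0.3571  0.0321] yaw 58.0 w 0.0519 gf 37.8 F [ 0.9 -0.4  7.2]
(0.4992, 0.1457, 0.18, -2) -> [0.3788, 0.5038, -0.173] twist 0.5 rows 10.5 7.0
```

>>> {"method": "move_arm", "body": {"deltas": [[[0,0,-0.04,0,0],[0,0,-0.1,0,0],[0,0,-0.15,0,0],[0,0,-0.173,0,0],[0.189,0.252,-0.173,0.25,0],[0.189,0.252,-0.173,0.25,0],[0.189,0.252,-0.173,0.25,0],[0.189,0.252,-0.173,0.25,0],[0.189,0.252,-0.173,0.25,0],[0.189,0.252,-0.173,0.25,0],[0.189,0.252,-0.173,0.25,0],[0.189,0.252,-0.173,0.25,0]]]}}

```text
clock: 22.5
position: [0.5209, -0.1057, 0.1686]
ee_rot: [0.001, 0.515, 0.857, -0.0]
contact_force: [0.1, -1.0, -0.4]
width: 0.0516
gripper_force: 37.2
```

```bash
python3 -c "
from h import *
deltas((.4992,.1457,.18,-2))"
```

```text
t 22.5 pos [ 0.5209 -0.1057  0.1686] yaw 28.0 w 0.0516 gf 37.2 F [ 0.1 -1.  -0.4]
(0.4992, 0.1457, 0.18, -2) -> [0.2902, 0.1236, -0.0008] twist 0.25 rows 5.0 3.5
```

>>> {"method": "move_arm", "body": {"deltas": [[[0.2902,0.1236,0,0.25,0],[0.2902,0.1236,0,0.25,0],[0.2902,0.1236,0,0.25,0],[0.2902,0.1236,0,0.25,0],[0.2902,0.1236,0,0.25,0],[0.2902,0.1236,0,0.25,0],[0.2902,0.1236,0,0.25,0],[0.2902,0.1236,0,0.25,0],[0.2902,0.1236,0,0.25,0]]]}}

```text
clock: 23.4
position: [0.4994, 0.1448, 0.1682]
ee_rot: [0.0, 0.72, 0.694, -0.0]
contact_force: [0.1, 0.5, -1.5]
width: 0.0519
gripper_force: 37.2
```

```bash
python3 -c "
from h import *
deltas((.4992,.1457,.0471,-2))"
```

```text
t 23.4 pos [0.4994 0.1448 0.1682] yaw -2.1 w 0.0519 gf 37.2 F [ 0.1  0.5 -1.5]
(0.4992, 0.1457, 0.0471, -2) -> [0.0013, -0.0003, 0.1651] twist -0.0011 rows 2.6 0.0
```

>>> {"method": "move_arm", "body": {"deltas": [[[0.001,0,0.06,0,0],[0.001,0,0.11,0,0],[0.001,0,0.15,0,0],[0.001,0,0.165,0,0],[0.001,0,0.165,0,0],[0.001,0,0.165,0,0],[0.001,0,0.165,0,-0.5],[0.001,0,0.165,0,-0.5],[0.001,0,0.165,0,-0.5],[0.001,0,0.12,0,-0.6],[0.001,0,0.06,0,-0.7],[0.001,0,0,0,-0.7]]]}}

```text
clock: 24.6
position: [0.4982, 0.1472, 0.1695]
ee_rot: [-0.0, 0.719, 0.695, -0.0]
contact_force: [2.0, -0.2, -0.1]
width: 0.0722
gripper_force: 0.0
```

>>> {"method": "move_arm", "body": {"deltas": [[[0.27,-0.2,-0.1,0,-0.7],[0.27,-0.2,-0.1,0,-0.7],[0.27,-0.2,-0.1,0,-0.7],[0.27,-0.2,-0.1,0,-0.7],[0.27,-0.2,-0.1,0,-0.7],[0.27,-0.2,-0.1,0,-0.7],[0.27,-0.2,-0.1,0,-0.7],[0.27,-0.2,-0.1,0,-0.7],[0.27,-0.2,-0.1,0,-0.7],[0.27,-0.2,-0.1,0,-0.7],[0.27,-0.2,-0.1,0,-0.7],[0.27,-0.2,-0.1,0,-0.7]]]}}

```text
clock: 25.8
position: [0.3469, 0.3681, 0.248]
ee_rot: [0.0, 0.72, 0.694, -0.0]
contact_force: [0.3, -0.2, 0.9]
width: 0.0723
gripper_force: 0.0
```

```bash
python3 -c "
from h import *
deltas()
b=manip.get_image('side');a=manip.get_image('top')
cv2.imwrite('pics/m6.png',cv2.vconcat([cv2.resize(a[180:260,190:430],(720,240),interpolation=4),cv2.resize(cv2.rotate(b[190:340,260:360],cv2.ROTATE_90_CLOCKWISE),(525,350),interpolation=4)[:,:] if 0 else cv2.copyMakeBorder(cv2.resize(b[190:340,270:350],(187,350),interpolation=4),0,0,0,533,0)])[:,:,::-1])"
```

```text
t 25.8 pos [0.3469 0.3681 0.248 ] yaw -2.1 w 0.0723 gf 0.0 F [ 0.3 -0.2  0.9]
```

View pics/m6.png

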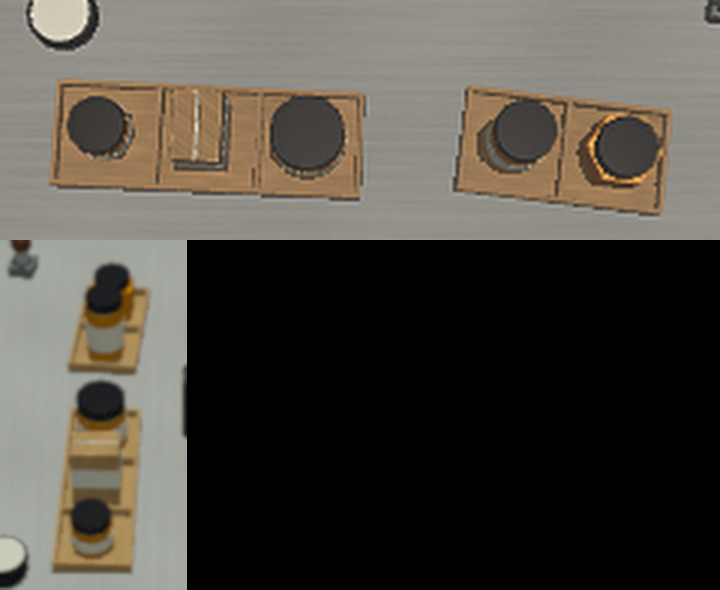

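All five items stand upright in their cells: mini (97,125), box (197,127), big (307,133), tall (526,130), hex (627,148) in the crop. A quick numeric check before handing in.

```bash
python3 -c "
from h import *
for n,p,z,c in [('mini',(97,126),.049,(.5019,.2236)),('box',(197,126),.073,(.4992,.1457)),('big',(307,133),.069,(.4966,.0677)),('tall',(526,131),.091,(.4969,-.0901)),('hex',(627,148),.063,(.4888,-.1676))]:
    print(n,((world('top',[(190+p[0]/3-.33,180+p[1]/3-.33)],z)[0,:2]-c)*1000).round(1))"
```

```text
mini [2.1 1.4]
box [2.3 2.1]
big [1.1 0.1]
tall [ 1.  -0.2]
hex [ 0.9 -1.1]
```

```bash
python3 -c "
from rig import manip
print(manip.sign_off())"
```

```text
the job is handed in; nothing more can be done
None
```

Both trays are packed and the job is handed in at about 26 s: by the final top picture all five items stand upright within about 3 mm of their cell centres; no verdict was returned at sign-off.

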